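Set up the suction nozzle and hold the dryer's lint screen over it

ROBOT

A 7-joint arm with a two-finger parallel gripper is mounted at the origin on the work surface. World frame = base frame: x ahead of the robot, y to its left, z up, the work surface at z = 0. Lengths are in m, angles in degrees, forces in N, time in s.
With the tool pointing down it reaches from about 0.425 to 0.875 m from the base axis. Payload 4.7 kg.
Tool frame: the origin (TCP) lies midway between the tips of the shut fingers; the grasp point (between the pads) lies 19 mm behind it; y points along the fingers, x is the direction in which the jaws open and shut, and the axes are right-handed (so a half turn about y gives the same grasp; the last joint's range is limited). The gripper opens to 87 mm and grips with 3 to 60 N. Pads are 19 mm wide; open, the fingers measure 117 mm over their backs; the gripper's body (75 mm by 190 mm) begins 51 mm behind the grasp point.
Start: joints at [-65.884, 18.392, -4.016, 83.108, 1.295, 78.541, -3.26], TCP at [0.257, 0.597, 0.223] pointing down, gripper open.
Joint ranges: [-163.93, 163.93], [-17.29, 119.83], [-79.2, 71.16], [3.27, 140.29], [-89.18, 269.18], [5.43, 117.66], [-154.24, 154.24]. Speed limits (degrees/s): [147.25, 147.25, 180, 180, 180, 180, 180].

INTERFACE

Orientations are given as [roll, pitch, yaw] about the fixed x, y, z axes, in that order (R = Rz(yaw) Ry(pitch) Rx(roll)).
In Python, from cell import env gives the robot as it stands.
- The arm moves only by the tool carry_out, never from a script. Its argument "targets" is a list of rows, each a list of 2 entries, a list of its own where there are three numbers: the shift along the tool's x, y, z in mm, then the turn, a rotation vector about the tool's x, y, z in degrees. A call has 1 to 12 rows; each row shifts and turns the commanded pose from where the row before left it, along the tool's axes as they then stand; what a row does not reach is not made up. A row lasts 1/10 s, in which the tool goes at most 50 mm and 8.59 degrees, less where a joint would pass 70% of its speed; a pose out of reach is approached as far as the arm can. A call with a gripper value outside its range is refused whole. "jaw" is the opening, from 0 (shut) to 1 (fully open), set as the call begins (left out, the last holds). The fingers move at their own pace and stop on an object; "squeeze" is the grip in N (left out, the last holds). Time passes only in rows, so rows that do not move let the fingers close. It gives the time, the measured TCP pose, the force and the opening at its end, in the units of the state.
- env.get_obs(): the state, without advancing time (a new reading comes with each control period).
- env.read_camera(name): name is "scene" or "top"; returns the picture (384x512x3 uint8, red, green, blue); there is no depth.
- env.get_calibration(name): a dict with "fx", "fy", "cx", "cy" (pixels), "R" (3x3) and "t" (3): a world point X has camera coordinates R X + t. Camera axes: x right, y down, z forward; pixel columns grow to the right and rows downward; lengths in m; the calibration is good to about 2 mm. A picture is of the moment at which its call begins. get_calibration takes no time and is no camera call.
- env.sign_off(): hands the job in, once; it reports no verdict.
Trained networks look in the newest picture that a camera, given by its name, has taken for a name from the list of things; names that differ only in an ending like _2 or _b are one class to them, and where a whole thing is asked for, a point or a joint stands for the part that bears it (a point fixed in the world has none). Each returns a list of dicts, best first, with "p" (0 to 1); they miss things now and then, are a little off and sometimes report something else, mostly with a low value. They report only what shows in the picture. A call takes as long as a camera call. They do not tell look-alikes from the thing itself.
- env.outline_of(camera, label): "mask" (384x512 bool, what is visible of it) and "xy" ([column, row] in pixels, amid what is visible of it).
The state is a dict: "time_s": time; "qpos": joint angles; "joint_velocities": joint speeds; "effort": joint torques, N m; "tool_pos": TCP position; "tool_rot": TCP orientation; "force": force on the tool from outside, world axes, zero at the start; "wrist_torque": the same for the moment, N m; "grip_width": finger opening in m.
Only numpy, scipy, OpenCV 4.12 (cv2) and the standard library are available. Lean on these libraries where they do the work, as an engineer would, in place of code of your own. Each camera call takes 0.05 s, during which the arm holds its last target.

TASK

Get the lint screen ready for cleaning: first push the loose dark grey nozzle fully down onto the upright spigot of the suction unit and leave it standing there. Then draw the lint screen out of its holder by its handle, and finish while still holding it raised just above the nozzle's mouth, the middle of the mesh over the mouth, tipped so that a mesh face looks down at the mouth, at least halfway from upright to lying flat, and with the screen touching nothing but your gripper. Leave the bottle, the jar and the coin tray where they are.

Things in the scene. Friction and masses are not known exactly. Their poses are not given: they have to be found in the camera images.
- nozzle: loose rigid dark grey plastic nozzle, an open tube 100 mm tall standing upright on the counter at the start. Origin: centre of its lower end; z runs up along the tube. Lower sleeve: 46 mm outside, 38 mm bore, 50 mm tall; then a cone to a neck 30 mm outside from 64 mm up to the mouth at 100 mm. Grip it by the neck, about 85 mm above its lower end; about 90 g
- nozzle_mouth (a point): centre of the nozzle's open upper end, 100 mm above its lower end along its axis
- unit: fixed white suction unit, a flat box 130 x 110 x 36 mm lying on the counter, with an upright aluminium spigot. Origin: on the counter under the spigot's axis; z up; the box reaches from x = -45 to +85 mm and y = +-55 mm of it
- spigot_foot (a point): foot of the spigot, on its axis, at the top of the 56 mm wide flat collar (40 mm above the counter) on which the nozzle's lower end rests when home. The spigot is 34 mm in diameter and stands 40 mm above this point, its top 10 mm tapering to 22 mm
- holder: fixed steel holder with one upright slot, open at the top, that starts with the lint screen in it. Origin: on the counter under the slot's centre; slot 12 mm wide along x, 126 mm long along y, its floor 8 mm and its rim 60 mm above the counter; wall outside 20 x 134 mm; base flange 50 x 160 x 8 mm
- screen: lint screen: a flat white frame with grey mesh, 8 mm thick (x, across the faces), 120 mm wide (y), 95 mm tall (z), with a handle on the middle of its top edge: a tab 14 mm thick (x), 60 mm wide (y), 35 mm tall. Origin: middle of its lower edge; z runs up to the handle. It stands loosely upright in the slot, its lower edge on the slot floor; to clear the slot it must rise 52 mm; about 130 g
- screen_mesh (a point): middle of the mesh, 47.5 mm up from the screen's lower edge, axes as screen
- screen_handle (a point): middle of the screen's handle tab, 112.5 mm up from the lower edge (the tab spans 95 to 130 mm), axes as screen
- bottle: bystander: orange plastic bottle, 72 mm in diameter, 190 mm tall, standing; origin at the centre of its underside
- jar: bystander: pale jar with a white cap, 70 mm in diameter, 90 mm tall; origin at the centre of its underside
- coin_tray: bystander: low open wooden tray with coins, 90 x 160 x 25 mm; origin at the centre of its underside
There are look-alikes about, which are no part of the job. Of the things like the screen, leave any that is blue; of the rest the smaller one is meant.

How it is judged:
By the outcome, as a careful person would: the job done as asked, in the order asked, and still so for the second after the job is handed in, while the arm keeps its last pose, push and grip.
It also fails if it takes over 70 s, if anything falls off the work surface, if the arm or the gripper's body presses on something with over 40 N, if the wrist force passes 120 N, or if a joint passes its speed limit or range.

## Working session

There is one attempt and no reset: what is moved stays moved. The work goes in short steps, Python scripts to look and compute and a tool call to move; the robot and the scene stay as the last step left them, time stands still between calls to the robot, and variables do not carry over. Pictures are saved under pics/ and viewed, and the job is handed in when it is done.

Besides the shell and the picture viewer there is one more tool, called after ">>>" in YAML: its name, and indented under it one key for each argument. carry_out: Moves the arm, as the interface text tells. Its arguments: {"type":"object","properties":{"targets":{"type":"array","items":{"type":"array"}},"jaw":{"type":"number"},"squeeze":{"type":"number"}},"required":["targets"]}

```bash
mkdir -p pics; ls; python3 - <<'E'
from cell import env
import cv2
for c in ("scene","top"):
    im=env.read_camera(c); cv2.imwrite(f"pics/{c}0.png",cv2.resize(im[:,:,::-1],(800,600),interpolation=cv2.INTER_CUBIC))
    k=env.get_calibration(c); print(c,{a:(b if not hasattr(b,'tolist') else b.tolist()) for a,b in k.items()})
    for l in ["nozzle","unit","holder","screen","screen_handle","bottle","jar","coin_tray"]:
        for d in env.outline_of(c,l): print(c,l,round(d['p'],2),[round(float(v)) for v in d['xy']],int(d['mask'].sum()))
print(env.get_obs())
E
```

```text
pics
scene {'fx': 456.9857952173679, 'fy': 456.9857952173679, 'cx': 256.42635098382993, 'cy': 184.77639168889016, 'R': [[-0.8443450295935706, 0.5357375969547852, 0.008166897192009293], [0.3890456784461105, 0.6234904229741554, -0.6781615976608482], [-0.368408646862473, -0.569425078187307, -0.7348674365137844]], 't': [0.4690201559888894, -0.14983945460878842, 1.5518894910161891]}
scene nozzle 0.88 [218, 146] 341
scene unit 0.76 [250, 197] 1505
scene unit 0.63 [163, 132] 542
scene unit 0.4 [330, 255] 503
scene holder 0.73 [317, 273] 635
scene screen 0.87 [326, 254] 480
scene screen 0.87 [364, 229] 449
scene screen 0.66 [244, 247] 1540
scene screen_handle 0.97 [240, 251] 1480
scene screen_handle 0.82 [363, 222] 508
scene screen_handle 0.55 [326, 253] 497
scene bottle 0.86 [318, 321] 1623
scene jar 0.97 [161, 134] 623
scene coin_tray 0.71 [176, 218] 1707
scene coin_tray 0.17 [327, 252] 493
top {'fx': 364.23069412890055, 'fy': 364.23069412890055, 'cx': 249.38594232959093, 'cy': 190.3719168548377, 'R': [[0.005908988162284849, -0.9999802674721814, 0.00213272716552581], [-0.9854488060610319, 
[... 666 characters left out ...]
] 337
{'time_s': 0.9, 'qpos': array([-65.88574766,  18.38807276,  -4.01753643,  83.10555815,
         1.29380056,  78.54023351,  -3.26000777]), 'joint_velocities': array([-0.1249939 ,  0.03245317, -0.0876288 , -0.01751039,  0.00024234,
        0.08640157, -0.03250649]), 'effort': array([-7.19837517e-04, -4.91088653e+01, -4.02952842e-01, -3.12769496e+01,
       -6.33297767e-02,  3.35823849e-02,  3.30014484e-05]), 'tool_pos': array([0.25719281, 0.59699824, 0.22264789]), 'tool_rot': array([-9.00010154e+01, -1.12031835e-02,  6.66956168e+01]), 'force': array([-1.32214763, -0.4385877 , -0.76310151]), 'wrist_torque': array([-0.0241449 , -0.04476021,  0.01218893]), 'grip_width': 0.08733916921737829}
```

View pics/scene0.png

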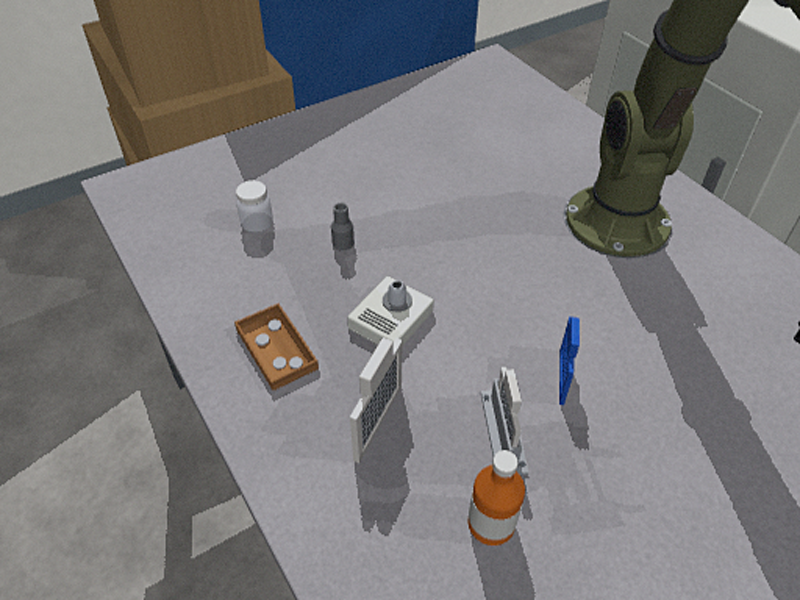

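View pics/top0.png

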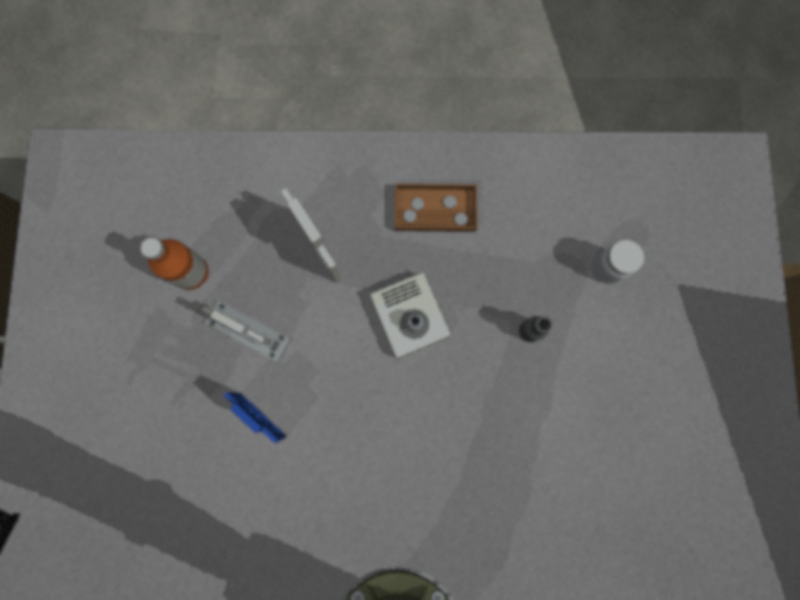

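```bash
cat > h.py <<'E'
from cell import env
import cv2, numpy as np
K={c:env.get_calibration(c) for c in("scene","top")}
def proj(c,P):
    k=K[c];q=np.atleast_2d(P)@np.array(k['R']).T+np.array(k['t'])
    return np.c_[k['fx']*q[:,0]/q[:,2]+k['cx'],k['fy']*q[:,1]/q[:,2]+k['cy']]
def atz(c,uv,z):
    k=K[c];R=np.array(k['R']);C=-R.T@np.array(k['t'])
    d=R.T@np.array([(uv[0]-k['cx'])/k['fx'],(uv[1]-k['cy'])/k['fy'],1]);return C+d*(z-C[2])/d[2]
def crop(im,x,y,w,h,s):
    return cv2.resize(np.ascontiguousarray(im[y:y+h,x:x+w,::-1]),(w*s,h*s),interpolation=cv2.INTER_CUBIC)
E
python3 - <<'E'
from h import *
s=env.read_camera("scene");t=env.read_camera("top")
np.save("s0.npy",s);np.save("t0.npy",t)
a=crop(s,200,120,66,50,6);b=crop(t,325,195,66,50,6)
c=crop(s,222,170,66,50,6);d=crop(t,230,170,66,50,6)
cv2.imwrite("pics/c1.png",np.vstack([np.hstack([a,b]),np.hstack([c,d])]))
a=crop(s,295,225,66,80,6);b=crop(t,125,185,66,80,6)
cv2.imwrite("pics/c2.png",np.hstack([a,b]))
E
```

```text
(no output)
```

View pics/c1.png

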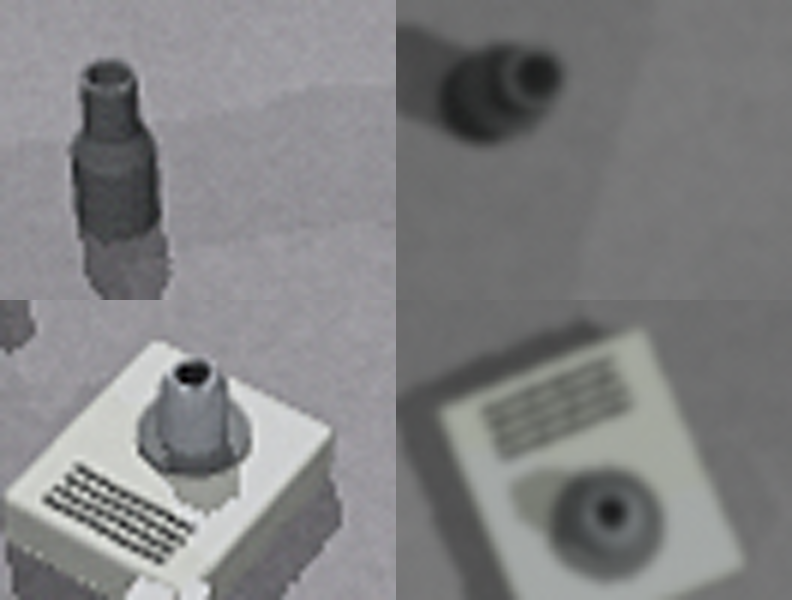

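View pics/c2.png

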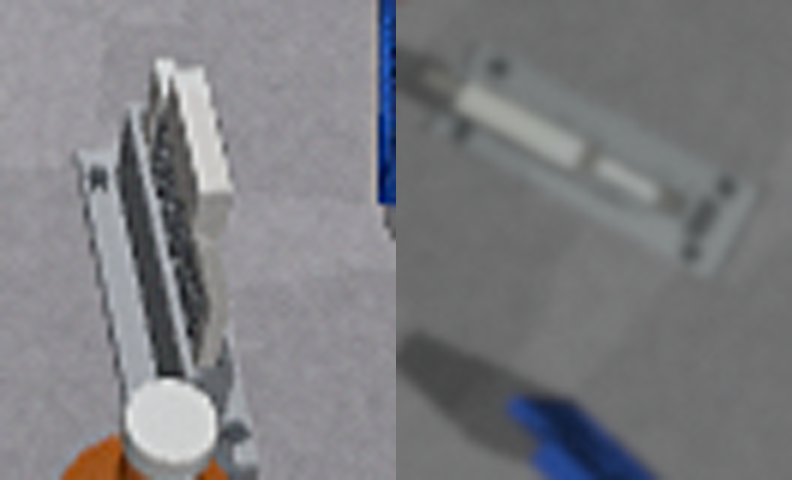

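```bash
python3 - <<'E'
from h import *
def px(o,p): return np.array([o[0]+(p[0]+.5)/6-.5,o[1]+(p[1]+.5)/6-.5])
S=lambda o,p,z:np.round(atz("scene",px(o,p),z),4)
T=lambda o,p,z:np.round(atz("top",px(o,p),z),4)
print("mouth",S((200,120),(108,73),.1),T((325,195),(138,73),.1))
print("spig",S((222,170),(192,72),.08),T((230,170),(216,212),.08))
print("collar",T((230,170),(211,222),.04))
ct=[(74,40),(359,180),(319,275),(41,130)]
W=[T((125,185),p,.008) for p in ct];print("flange",W,np.mean(W,0))
print(S((295,225),(80,155),.008),S((295,225),(258,470),.0))
print("tab",T((125,185),(123,125),.138),S((295,225),(200,135),.138))
# box edges
for p in [(246,30),(43,112),(348,270)]: print("box",T((230,170),p,.036))
for p in [(160,42),(333,132),(5,195)]: print("boxS",S((222,170),p,.036))
E
```

```text
mouth [ 0.5395 -0.2525  0.1   ] [ 0.541  -0.2508  0.1   ]
spig [ 0.5475 -0.029   0.08  ] [ 0.5473 -0.0292  0.08  ]
collar [ 0.5477 -0.0286  0.04  ]
flange [array([0.5955, 0.3516, 0.008 ]), array([0.5265, 0.2073, 0.008 ]), array([0.4798, 0.2252, 0.008 ]), array([0.5503, 0.3653, 0.008 ])] [0.538025 0.28735  0.008   ]
[0.5224 0.2076 0.008 ] [0.5502 0.3692 0.    ]
tab [0.5364 0.2876 0.138 ] [0.5402 0.2908 0.138 ]
box [ 0.6428 -0.046   0.036 ]
box [0.6015 0.0527 0.036 ]
box [ 0.5254 -0.0945  0.036 ]
boxS [ 0.5281 -0.0898  0.036 ]
boxS [0.4883 0.0068 0.036 ]
boxS [ 0.6443 -0.0428  0.036 ]
```

The candidate screens, by scene pixel, are:
- blue, at (364,229): to be left alone.
- large white, free-standing, at (244,247): the larger of the two white ones.
- small white, in the steel holder, at (326,254): this is the one meant.

The crop confirms it: a white tab at (329,247) stands in the steel slot. Both cameras agree within 2–4 mm on the mouth, the spigot and the tab.

I'll lift first and turn to yaw 0.

>>> carry_out:
  targets:
    - [[0, -45, 0], [0, 0, 0]]
    - [[0, -45, 0], [0, 0, 0]]
    - [[0, 0, 0], [0, 8.34, 0]]
    - [[0, 0, 0], [0, 8.34, 0]]
    - [[0, 0, 0], [0, 8.34, 0]]
    - [[0, 0, 0], [0, 8.34, 0]]
    - [[0, 0, 0], [0, 8.34, 0]]
    - [[0, 0, 0], [0, 8.34, 0]]
    - [[0, 0, 0], [0, 8.34, 0]]
    - [[0, 0, 0], [0, 8.34, 0]]
  jaw: 1

```text
time_s: 2.0
tool_pos: [0.2572, 0.597, 0.3126]
tool_rot: [-90.0, -0.0, -0.4]
force: [0.4, -0.2, 0.1]
grip_width: 0.087
```

```bash
cat > st.py <<'E'
from h import *
import json
from scipy.spatial.transform import Rotation as Ro
o=env.get_obs()
with open("log.jsonl","a") as f: f.write(json.dumps({k:np.asarray(v).tolist() for k,v in o.items()})+"\n")
def pr(): print(round(float(o['time_s']),2),np.round(o['tool_pos'],4),np.round(o['tool_rot'],2),"F",np.round(o['force'],1),"g",round(float(o['grip_width']),4),"q",np.round(o['qpos'],1))
def to(p,rpy):
    R=Ro.from_euler('xyz',o['tool_rot'],degrees=True);R2=Ro.from_euler('xyz',rpy,degrees=True)
    print("shift",np.round(1000*R.inv().apply(np.array(p)-o['tool_pos']),1),"turn",np.round((R.inv()*R2).as_rotvec(degrees=True),2))
pr()
E
python3 - <<'E'
from st import *
to([.54,-.2515,.25],[-90,0,0])
E
```

```text
2.0 [0.2572 0.597  0.3126] [-89.99  -0.    -0.37] F [ 0.4 -0.2  0.1] g 0.087 q [-72.2  16.9   4.1  74.9  -1.2  88.2 -68.6]
shift [ 288.3   62.5 -846.6] turn [-0.01 -0.37  0.  ]
```

>>> carry_out:
  targets:
    - [[30, 0, -40], [0, 0, 0]]
    - [[30, 0, -40], [0, 0, 0]]
    - [[30, 0, -40], [0, 0, 0]]
    - [[30, 0, -40], [0, 0, 0]]
    - [[30, 0, -40], [0, 0, 0]]
    - [[30, 0, -40], [0, 0, 0]]
    - [[30, 0, -40], [0, 0, 0]]
    - [[30, 0, -40], [0, 0, 0]]
    - [[30, 0, -40], [0, 0, 0]]
    - [[18, 0, -40], [0, 0, 0]]
    - [[0, 0, -40], [0, 0, 0]]
    - [[0, 0, -40], [0, 0, 0]]

```text
time_s: 3.2
tool_pos: [0.5453, 0.1148, 0.3124]
tool_rot: [-90.0, -0.0, -0.1]
force: [-0.0, -0.1, -1.0]
grip_width: 0.087
```

```bash
python3 - <<'E'
from st import *
to([.54,-.2515,.19],[-90,0,0])
E
```

```text
3.2 [0.5453 0.1148 0.3124] [-9.001e+01 -0.000e+00 -8.000e-02] F [-0.  -0.1 -1. ] g 0.087 q [-38.5   5.2  25.9  89.2  -2.3  86.1 -12.6]
shift [  -4.8  122.5 -366.3] turn [ 0.01 -0.08  0.  ]
```

>>> carry_out:
  targets:
    - [[0, 0, -40], [0, 0, 0]]
    - [[0, 0, -40], [0, 0, 0]]
    - [[0, 0, -40], [0, 0, 0]]
    - [[0, 0, -40], [0, 0, 0]]
    - [[0, 0, -40], [0, 0, 0]]
    - [[0, 0, -40], [0, 0, 0]]
    - [[-5, 20, -40], [0, 0, 0]]
    - [[0, 30, -40], [0, 0, 0]]
    - [[0, 40, -40], [0, 0, 0]]
    - [[0, 32, -6], [0, 0, 0]]
    - [[0, 0, 0], [0, 0, 0]]

```text
time_s: 4.3
tool_pos: [0.5364, -0.2451, 0.1909]
tool_rot: [-89.9, 0.5, -0.2]
force: [-1.1, 0.3, -0.1]
grip_width: 0.087
```

```bash
python3 - <<'E'
from st import *
to([.54,-.2515,.066],[-90,0,0])
t=env.read_camera("top");s=env.read_camera("scene")
cv2.imwrite("pics/d1.png",np.hstack([crop(s,180,60,80,100,5),crop(t,300,150,80,100,5)]))
for c in("scene","top"): print(c,proj(c,o['tool_pos']))
E
```

```text
4.3 [ 0.5364 -0.2451  0.1909] [-89.91   0.46  -0.23] F [-1.1  0.3 -0.1] g 0.087 q [-13.5  14.7  41.9  95.5 -10.   74.1  30.1]
shift [  4.6 124.9  -6.5] turn [-0.09 -0.23 -0.46]
scene [[218.04463146 109.32961042]]
top [[355.25651136 203.94093108]]
```

View pics/d1.png

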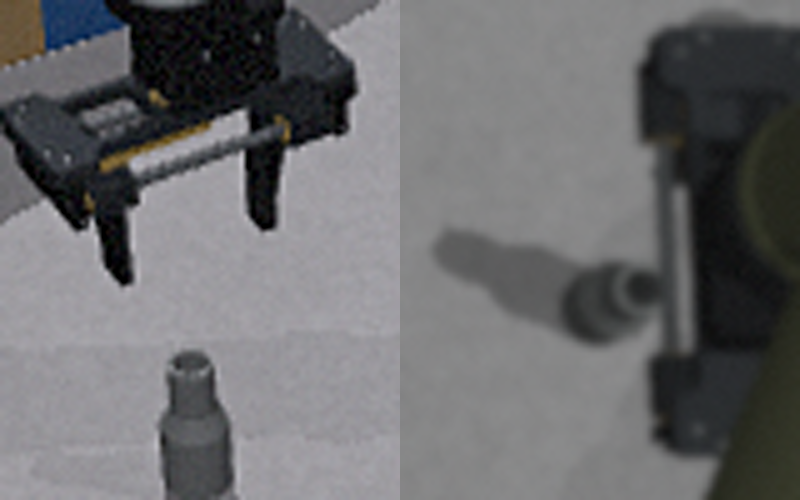

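>>> carry_out:
  targets:
    - [[4, 0, -6], [0, -0.2, -0.4]]
    - [[0, 25, 0], [0, 0, 0]]
    - [[0, 20, 0], [0, 0, 0]]
    - [[0, 0, 0], [0, 0, 0]]

```text
time_s: 4.8
tool_pos: [0.5442, -0.2491, 0.1496]
tool_rot: [-89.9, -0.3, 0.3]
force: [-0.2, -0.1, -0.5]
grip_width: 0.087
```

```bash
python3 - <<'E'
from st import *
to([.54,-.2515,.066],[-90,0,0])
E
```

```text
4.8 [ 0.5442 -0.2491  0.1496] [-89.94  -0.34   0.29] F [-0.2 -0.1 -0.5] g 0.087 q [-12.3  17.3  41.2  97.8 -12.3  69.2  32.3]
shift [-4.8 83.6 -2.4] turn [-0.06  0.29  0.34]
```

>>> carry_out:
  targets:
    - [[-4, 0, -2], [0, 0.3, 0.3]]
    - [[0, 25, 0], [0, 0, 0]]
    - [[0, 25, 0], [0, 0, 0]]
    - [[0, 25, 0], [0, 0, 0]]
    - [[0, 8, 0], [0, 0, 0]]
    - [[0, 0, 0], [0, 0, 0]]
    - [[0, 0, 0], [0, 0, 0]]

```text
time_s: 5.5
tool_pos: [0.5415, -0.2532, 0.0691]
tool_rot: [-90.0, -0.3, -0.1]
force: [0.4, 0.3, 0.7]
grip_width: 0.0871
```

```bash
python3 - <<'E'
from st import *
to([.54,-.2515,.066],[-90,0,0])
E
```

```text
5.5 [ 0.5415 -0.2532  0.0691] [-90.05  -0.25  -0.12] F [0.4 0.3 0.7] g 0.0871 q [-10.2  22.3  39.7 102.2 -16.2  61.   35.2]
shift [-1.5  3.1  1.7] turn [ 0.05 -0.12  0.25]
```

>>> carry_out:
  targets:
    - [[-1, 3, 1], [0, 0, 0.2]]
    - [[0, 0, 0], [0, 0, 0]]
    - [[0, 0, 0], [0, 0, 0]]
    - [[0, 0, 0], [0, 0, 0]]
    - [[0, 0, 0], [0, 0, 0]]
    - [[0, 0, 0], [0, 0, 0]]
    - [[0, 0, 0], [0, 0, 0]]
    - [[0, 0, 0], [0, 0, 0]]
  jaw: 0
  squeeze: 40

```text
time_s: 6.3
tool_pos: [0.5394, -0.2515, 0.0642]
tool_rot: [-90.0, 0.1, -0.1]
force: [-0.2, 0.3, -1.0]
grip_width: 0.0333
```

```bash
python3 - <<'E'
from st import *
to([.5474,-.029,.19],[-90,0,0])
E
```

```text
6.3 [ 0.5394 -0.2515  0.0642] [-90.     0.09  -0.12] F [-0.2  0.3 -1. ] g 0.0333 q [-10.2  22.6  39.6 102.5 -16.2  60.8  35.1]
shift [   7.3 -125.8  222.6] turn [ 0.   -0.12 -0.09]
```

>>> carry_out:
  targets:
    - [[0, 0, 0], [0, 0, 0]]
    - [[0, 0, 0], [0, 0, 0]]
    - [[0, -20, 0], [0, 0, 0]]
    - [[0, -35, 0], [0, 0, 0]]
    - [[0, -35, 0], [0, 0, 0]]
    - [[0, -36, 0], [0, 0, 0]]
    - [[0, 0, 30], [0, 0, 0]]
    - [[0, 0, 40], [0, 0, 0]]
    - [[0, 0, 40], [0, 0, 0]]
    - [[7, 0, 40], [0, 0, 0]]
    - [[0, 0, 30], [0, 0, 0]]
    - [[0, 0, 0], [0, 0, 0]]

```text
time_s: 7.5
tool_pos: [0.547, -0.0651, 0.1896]
tool_rot: [-89.8, 0.2, 0.4]
force: [0.4, 0.2, -1.6]
grip_width: 0.0337
```

```bash
python3 - <<'E'
from st import *
to([.5474,-.029,.19],[-90,0,0])
E
```

```text
7.5 [ 0.547  -0.0651  0.1896] [-89.83   0.16   0.37] F [ 0.4  0.2 -1.6] g 0.0337 q [-28.7   8.2  36.1 101.   -5.2  72.6   9.1]
shift [ 0.6 -0.3 36.1] turn [-0.17  0.37 -0.16]
```

>>> carry_out:
  targets:
    - [[0, 0, 20], [0, 0.3, 0]]
    - [[0, 0, 16], [0, 0, 0]]
    - [[0, 0, 0], [0, 0, 0]]
    - [[0, 0, 0], [0, 0, 0]]

```text
time_s: 7.9
tool_pos: [0.5468, -0.0367, 0.19]
tool_rot: [-90.1, 0.1, -0.4]
force: [-0.4, -0.3, -1.5]
grip_width: 0.0332
```

```bash
python3 - <<'E'
from st import *
to([.5474,-.029,.11],[-90,0,0])
t=env.read_camera("top");s=env.read_camera("scene")
np.save("s2.npy",s)
cv2.imwrite("pics/d2.png",np.hstack([crop(s,215,110,80,110,5),crop(t,230,150,80,110,5)]))
for c in("scene","top"): print(c,proj(c,o['tool_pos']))
E
```

```text
7.9 [ 0.5468 -0.0367  0.19  ] [-90.05   0.12  -0.45] F [-0.4 -0.3 -1.5] g 0.0332 q [-31.    7.6  35.  101.4  -4.5  72.5   4.7]
shift [ 0.7 80.   7.8] turn [ 0.05 -0.45 -0.12]
scene [[252.4069756  151.80662683]]
top [[270.68017772 199.29176899]]
```

View pics/d2.png

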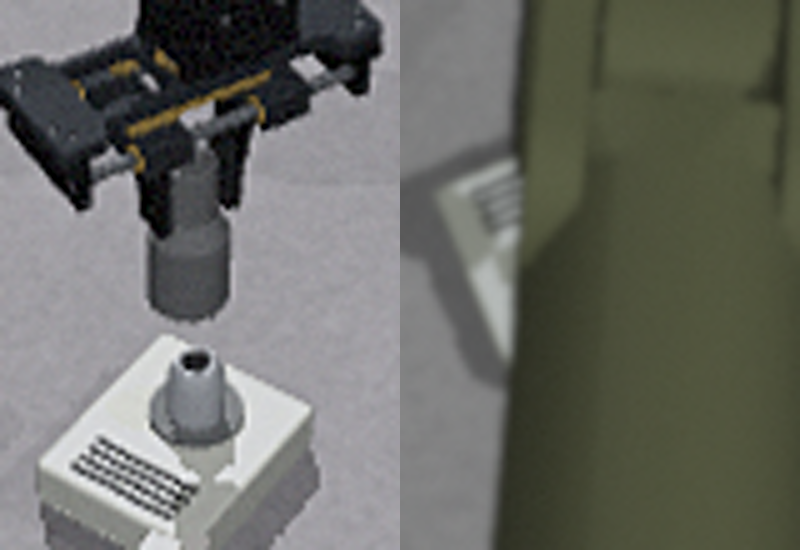

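>>> carry_out:
  targets:
    - [[0.5, 0, 8], [0, -0.4, 0]]
    - [[0, 15, 0], [0, 0, 0]]
    - [[0, 15, 0], [0, 0, 0]]
    - [[0, 0, 0], [0, 0, 0]]
    - [[0, 0, 0], [0, 0, 0]]

```text
time_s: 8.5
tool_pos: [0.5469, -0.0278, 0.1591]
tool_rot: [-90.0, 0.2, -0.0]
force: [-0.8, 0.4, -1.3]
grip_width: 0.0333
```

```bash
python3 - <<'E'
from st import *
to([.5474,-.029,.144],[-90,0,0])
E
```

```text
8.5 [ 0.5469 -0.0278  0.1591] [-9.003e+01  2.100e-01 -4.000e-02] F [-0.8  0.4 -1.3] g 0.0333 q [-31.1   9.2  34.5 103.6  -5.5  69.1   5. ]
shift [ 0.6 15.1 -1.1] turn [ 0.03 -0.04 -0.21]
```

>>> carry_out:
  targets:
    - [[0.5, 8, -1], [0, 0, -0.2]]
    - [[0, 8, 0], [0, 0, 0]]
    - [[0, 6, 0], [0, 0, 0]]
    - [[0, 0, 0], [0, 0, 0]]

```text
time_s: 8.9
tool_pos: [0.5473, -0.0285, 0.137]
tool_rot: [-90.0, 0.0, -0.0]
force: [-0.1, 0.2, -0.8]
grip_width: 0.0336
```

```bash
python3 - <<'E'
from st import *
to([.5474,-.029,.104],[-90,0,0])
s=env.read_camera("scene")
cv2.imwrite("pics/d3.png",crop(s,215,110,80,110,5))
E
```

```text
8.9 [ 0.5473 -0.0285  0.137 ] [-9.001e+01  1.000e-02 -3.000e-02] F [-0.1  0.2 -0.8] g 0.0336 q [-30.8  10.3  34.4 105.1  -6.3  66.4   5.7]
shift [ 0.1 33.  -0.5] turn [ 0.01 -0.03 -0.01]
```

View pics/d3.png

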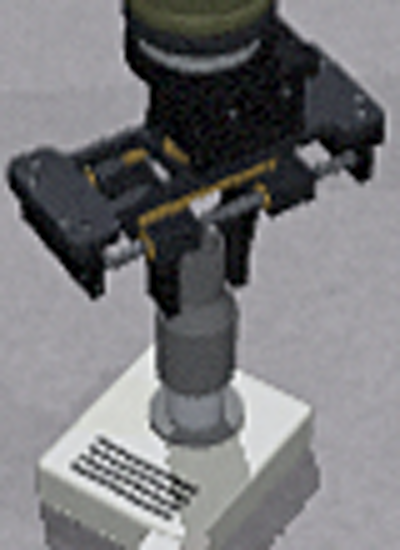

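The sleeve is centred over the spigot, with its lower edge at crop (197,390). It is already about 7 mm over the tip with no side force, so I'll go on down.

>>> carry_out:
  targets:
    - [[0, 5, 0], [0, 0, 0]]
    - [[0, 5, 0], [0, 0, 0]]
    - [[0, 5, 0], [0, 0, 0]]
    - [[0, 5, 0], [0, 0, 0]]
    - [[0, 0, 0], [0, 0, 0]]

```text
time_s: 9.45
tool_pos: [0.5475, -0.0285, 0.1172]
tool_rot: [-90.0, -0.0, -0.0]
force: [-0.7, 0.5, -1.2]
grip_width: 0.0337
```

```bash
python3 - <<'E'
from st import *
to([.5474,-.029,.104],[-90,0,0])
E
```

```text
9.45 [ 0.5475 -0.0285  0.1172] [-9.001e+01 -1.000e-02 -3.000e-02] F [-0.7  0.5 -1.2] g 0.0337 q [-30.4  11.6  34.2 106.3  -7.2  64.2   6.4]
shift [-0.1 13.2 -0.5] turn [ 0.01 -0.03  0.01]
```

>>> carry_out:
  targets:
    - [[0, 4, 0], [0, 0, 0]]
    - [[0, 4, 0], [0, 0, 0]]
    - [[0, 3, 0], [0, 0, 0]]
    - [[0, 2, 0], [0, 0, 0]]
    - [[0, 0, 0], [0, 0, 0]]

```text
time_s: 9.95
tool_pos: [0.5476, -0.0284, 0.1053]
tool_rot: [-90.0, -0.0, -0.0]
force: [-4.4, 1.4, 4.4]
grip_width: 0.0336
```

```bash
python3 - <<'E'
from st import *
E
```

```text
9.95 [ 0.5476 -0.0284  0.1053] [-8.997e+01 -2.000e-02 -3.000e-02] F [-4.4  1.4  4.4] g 0.0336 q [-30.2  12.4  34.1 107.   -7.8  62.9   6.9]
```

>>> carry_out:
  targets:
    - [[0, 1.5, 0], [0, 0, 0]]
    - [[0, 0, 0], [0, 0, 0]]

```text
time_s: 10.15
tool_pos: [0.5477, -0.0285, 0.1047]
tool_rot: [-89.9, -0.0, -0.0]
force: [-5.5, 0.8, 10.2]
grip_width: 0.0334
```

>>> carry_out:
  targets:
    - [[0, 1.5, 0], [0, 0, 0]]
    - [[0, 0, 0], [0, 0, 0]]

```text
time_s: 10.35
tool_pos: [0.5478, -0.0285, 0.1042]
tool_rot: [-89.9, -0.0, -0.0]
force: [-8.7, 1.1, 15.6]
grip_width: 0.0332
```

```bash
python3 - <<'E'
from st import *
s=env.read_camera("scene")
cv2.imwrite("pics/d4.png",crop(s,215,110,80,110,5))
E
```

```text
10.35 [ 0.5478 -0.0285  0.1042] [-8.992e+01 -3.000e-02 -3.000e-02] F [-8.7  1.1 15.6] g 0.0332 q [-30.1  12.5  34.1 107.   -7.9  62.8   7. ]
```

View pics/d4.png

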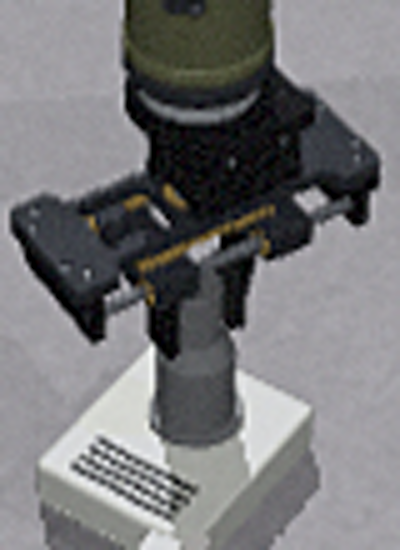

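The nozzle is home. The sleeve's lower edge sits on the collar at crop (197,435). The TCP stands exactly 40.0 mm higher than when the nozzle stood on the counter, and it resists with 16 N. I'll release and rise.

>>> carry_out:
  targets:
    - [[0, -2, 0], [0, 0, 0]]
    - [[0, 0, 0], [0, 0, 0]]
    - [[0, 0, 0], [0, 0, 0]]
    - [[0, 0, 0], [0, 0, 0]]
    - [[0, 0, 0], [0, 0, 0]]
    - [[0, 0, 0], [0, 0, 0]]
    - [[0, 0, 0], [0, 0, 0]]
    - [[0, -5, 0], [0, 0, 0]]
    - [[0, -30, 0], [0, 0, 0]]
    - [[0, -40, 0], [0, 0, 0]]
    - [[0, -40, 0], [0, 0, 0]]
    - [[0, -40, 0], [0, 0, 0]]
  jaw: 1

```text
time_s: 11.6
tool_pos: [0.5477, -0.0288, 0.2612]
tool_rot: [-90.0, -0.1, -0.0]
force: [0.3, 0.7, -0.2]
grip_width: 0.0868
```

```bash
python3 - <<'E'
from st import *
s=env.read_camera("scene")
cv2.imwrite("pics/d5.png",crop(s,215,110,80,110,5))
to([.538,.288,.20],[-90,0,-26.2])
E
```

```text
11.6 [ 0.5477 -0.0288  0.2612] [-8.999e+01 -1.300e-01 -5.000e-02] F [ 0.3  0.7 -0.2] g 0.0868 q [-32.2   4.9  34.8  95.7  -2.9  80.2   2.9]
shift [-10.1  61.2 316.7] turn [-0.04 26.15  0.13]
```

View pics/d5.png

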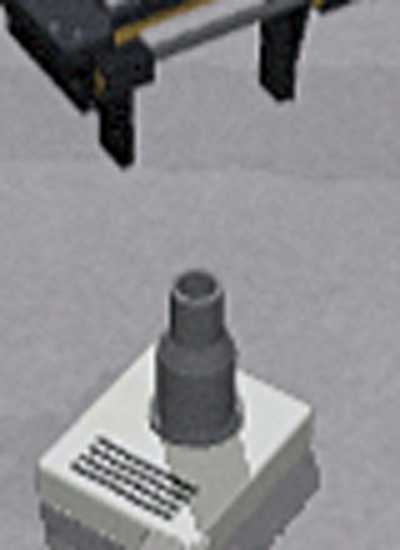

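The nozzle stands upright on the collar, its mouth at crop (196,285). Next I fit the arm's kinematics from the logged states, to choose the tipping direction.

```bash
cat > kin.py <<'E'
import json,numpy as np,itertools
from scipy.optimize import least_squares
from scipy.spatial.transform import Rotation as Ro
def Rz(a):c,s=np.cos(a),np.sin(a);return np.array([[c,-s,0],[s,c,0],[0,0,1.]])
def Ry(a):c,s=np.cos(a),np.sin(a);return np.array([[c,0,s],[0,1,0],[-s,0,c]])
def fk(q,p,s):
    q=np.radians(q); d1,d3,a3,d5,a5,d7,a7,off,a1=p
    R=Rz(s[0]*q[0]);x=R@[a1,0,d1]
    R=R@Ry(q[1])@Rz(s[1]*q[2]);x=x+R@[a3,0,d3]
    R=R@Ry(q[3])@Rz(s[2]*q[4]);x=x+R@[a5,0,d5]
    R=R@Ry(q[5])@Rz(s[3]*q[6]+off);x=x+R@[a7*0,0,d7]
    # tool: y=forward(z), x -> some
    T=R@np.array([[1,0,0],[0,0,-1],[0,1,0]],float).T@np.diag([1,1,1])
    T=np.c_[R[:,0],R[:,2],np.cross(R[:,0],R[:,2])]
    return x,T
def load():
    L=[json.loads(l) for l in open('log.jsonl')]
    return [(np.array(o['qpos']),np.array(o['tool_pos']),Ro.from_euler('xyz',o['tool_rot'],degrees=True).as_matrix()) for o in L]
E
python3 - <<'E'
from kin import *
D=load();best=[]
for s in itertools.product([1,-1],repeat=4):
  for off0 in (0,np.pi,1.57,-1.57):
    def f(p):
        r=[]
        for q,x,T in D:
            X,TT=fk(q,p,s); r+=list(X-x)+list((TT-T).ravel()*.3)
        return np.array(r)
    z=least_squares(f,[.3,.35,0,.35,0,.25,0,off0,0]);best.append((z.cost,s,z.x))
best.sort(key=lambda b:b[0])
for b in best[:3]:print(b[0],b[1],np.round(b[2],4))
np.save("kin.npy",np.r_[best[0][2],best[0][1]])
q=len(D);p,s=best[0][2],best[0][1]
print([ (np.round(1000*(fk(q,p,s)[0]-x),1).tolist()) for q,x,T in D][::3])
E
```

```text
0.0004335432800479413 (-1, -1, -1, -1) [ 3.1720e-01  4.7380e-01  4.0500e-02  5.1370e-01  9.0000e-04  4.3280e-01
  0.0000e+00 -3.1416e+00 -3.9800e-02]
0.00043354328004794674 (-1, -1, -1, -1) [ 3.1720e-01  4.7380e-01  4.0500e-02  5.1370e-01  9.0000e-04  4.3280e-01
 -0.0000e+00  3.1416e+00 -3.9800e-02]
0.0004335432800479476 (-1, -1, -1, -1) [ 3.1720e-01  4.7380e-01  4.0500e-02  5.1370e-01  9.0000e-04  4.3280e-01
 -3.5000e-03  3.1416e+00 -3.9800e-02]
[[-21.8, 9.1, -3.5], [-0.7, -3.3, -2.9], [-0.2, 0.6, 3.0], [-0.4, 1.6, 1.4], [-0.5, 1.9, -0.1]]
```

```bash
cat > ik.py <<'E'
from kin import *
v=np.load("kin.npy");P,S=v[:9],v[9:]
lo=np.array([-163.93,-17.29,-79.2,3.27,-89.18,5.43,-154.24]);hi=np.array([163.93,119.83,71.16,140.29,269.18,117.66,154.24])
def ik(x,T,q0,n=12,seed=0):
    rng=np.random.default_rng(seed);best=None
    for i in range(n):
        st=np.clip(q0 if i==0 else q0+rng.normal(0,30,7),lo+3,hi-3)
        z=least_squares(lambda q:np.r_[(fk(q,P,S)[0]-x),((fk(q,P,S)[1]-T).ravel()*.3),(q-q0)*1e-6],st,bounds=(lo+2,hi-2))
        e=np.linalg.norm(fk(z.x,P,S)[0]-x),np.degrees(np.arccos(np.clip((np.trace(fk(z.x,P,S)[1].T@T)-1)/2,-1,1)))
        if best is None or e[0]+e[1]*.01<best[0][0]+best[0][1]*.01-1e-4: best=(e,z.x)
        if best[0][0]<2e-3 and best[0][1]<.3: break
    return best
def tip(phi,th,sg=1):
    # tool y tilted th from down toward azimuth phi; tool x in that vertical plane, sg
    h=np.array([np.cos(phi),np.sin(phi),0]);zz=np.array([0,0,1.])
    y=-zz*np.cos(th)+h*np.sin(th); x=sg*(h*np.cos(th)+zz*np.sin(th)); return np.c_[x,y,np.cross(x,y)]
E
python3 - <<'E'
from ik import *
M=np.array([.5474,-.0287,.172]);q0=np.array(load()[-1][0])
for ph in range(-180,180,30):
  for sg in (1,-1):
    T=tip(np.radians(ph),np.radians(58),sg);e,q=ik(M-T[:,1]*.0505,T,q0)
    print(ph,sg,round(e[0],4),round(e[1],1),np.round(q))
E
```

```text
-180 1 0.1036 16.1 [ -27.   54.   49.   66.  -20.  116. -152.]
-180 -1 0.0907 14.2 [ -1.  46.   4.  62.  -0. 116.   4.]
-150 1 0.0575 9.0 [ -34.   54.   40.   61.   -0.  116. -142.]
-150 -1 0.0575 9.0 [-34.  54.  40.  61.  -0. 116.  38.]
-120 1 0.0 0.0 [ -56.   62.   60.   64.   -2.  111. -118.]
-120 -1 0.0 0.0 [-39.  50.  26.  63.  21. 113.  47.]
-90 1 0.0 0.0 [ -85.   51.   68.   94.    8.   84. -110.]
-90 -1 0.0 0.0 [-52.  32.  21.  93.  36.  93.  49.]
-60 1 0.0 0.0 [ -65.   12.   21.  121.   54.   76. -131.]
-60 -1 0.0 0.0 [-59.  12.  15. 121.  55.  77.  48.]
-30 1 0.0353 4.9 [ -43.   -7.   -0.  138.   69.   60. -119.]
-30 -1 0.0353 4.9 [-43.  -7.  -0. 138.  69.  60.  61.]
0 1 0.1038 12.2 [ 22. -15.   0. 138. -60.  26.  74.]
0 -1 0.1038 12.2 [  22.  -15.    0.  138.  -60.   26. -106.]
30 1 0.016 2.2 [ 50.  -5.   0. 138. -69.  63. 125.]
30 -1 0.016 2.2 [ 50.  -5.   0. 138. -69.  63. -55.]
60 1 0.0 0.0 [ 11.  18.  39. 116. -64.  88. 137.]
60 -1 0.0 0.0 [  3.  20.  47. 117. -66.  90. -42.]
90 1 0.0 0.0 [ 25.  35.  18.  87. -50. 105. 141.]
90 -1 0.0 0.0 [ 13.  38.  34.  87. -57. 110. -36.]
120 1 0.0019 0.3 [ 55.  62. -55.  58.   0. 116. 123.]
120 -1 0.0019 0.3 [ 55.  62. -55.  58.   0. 116. -57.]
150 1 0.068 10.7 [ 35.  52. -35.  61.   0. 116. 148.]
150 -1 0.068 10.7 [ 35.  52. -35.  61.   0. 116. -32.]
```

```bash
python3 - <<'E'
from ik import *
from h import atz
q0=np.array(load()[-1][0])
for az,ph in ((-26.2,-75),(153.8,-75),(-26.2,75)):
    q=q0
    T=tip(np.radians(az),0);e,q=ik(np.array([.538,.288,.102]),T,q);print(az,'hold',np.round(e,3),np.round(q))
    q1=q
    M=np.array([.5474,-.0287,.175])
    for sg in (1,-1):
      T=tip(np.radians(ph),np.radians(58),sg);e,q=ik(M-T[:,1]*.0505,T,q1);print('  end',ph,sg,np.round(e,3),np.round(q))
for p,z in (((214,176),.0),((214,170),.08),((181,123),.1),((202,146),.15)): print(np.round(atz("top",p,z),3))
E
```

```text
-26.2 hold [0. 0.] [-52.  19.  26.  98.  -9.  65. -49.]
  end -75 1 [0. 0.] [ -81.   27.   46.  108.   35.   79. -125.]
  end -75 -1 [0. 0.] [-59.  22.  21. 107.  44.  84.  49.]
153.8 hold [0. 0.] [-35.  18.   8.  97.  -3.  65. 127.]
  end -75 1 [0. 0.] [ -74.   25.   37.  108.   39.   81. -127.]
  end -75 -1 [0. 0.] [-49.  21.  10. 107.  47.  86.  47.]
-26.2 hold [0. 0.] [-52.  19.  26.  98.  -9.  65. -49.]
  end 75 1 [0. 0.] [ 19.  27.  28. 101. -57.  98. 139.]
  end 75 -1 [0. 0.] [ 10.  29.  40. 102. -61. 101. -39.]
[0.645 0.123 0.   ]
[0.645 0.116 0.08 ]
[0.776 0.21  0.1  ]
[0.694 0.142 0.15 ]
```

```bash
python3 - <<'E'
from h import *
print(atz("top",(96.6,158),.19),atz("scene",(323,296),.19))
b=(atz("top",(96.6,158),.19)+atz("scene",(323,296),.19))/2
d=b[:2]-[.538,.288]
for az in (-26.2,): 
    a=np.radians(az);print("x",d@[np.cos(a),np.sin(a)],"y",d@[-np.sin(a),np.cos(a)])
# refine screen tab + holder: overlay wireframe
s=np.load("s0.npy");t=np.load("t0.npy")
a=np.radians(-26.2);X=np.array([np.cos(a),np.sin(a),0]);Y=np.array([-np.sin(a),np.cos(a),0]);O=np.array([.538,.2875,0])
def box(hx,hy,z0,z1): return [O+sx*hx*X+sy*hy*Y+[0,0,z] for z in(z0,z1) for sx,sy in((1,1),(1,-1),(-1,-1),(-1,1))]
def draw(c,im,x,y,w,h,k):
    im=crop(im,x,y,w,h,k)
    for B,col in ((box(.025,.08,0,.008),(0,255,0)),(box(.01,.067,.008,.06),(255,255,0)),(box(.007,.03,.103,.138),(0,0,255))):
        p=((proj(c,B)-[x,y]+.5)*k).astype(int)
        for i,j in [(0,1),(1,2),(2,3),(3,0),(4,5),(5,6),(6,7),(7,4),(0,4),(1,5),(2,6),(3,7)]: cv2.line(im,tuple(map(int,p[i])),tuple(map(int,p[j])),col,1)
    return im
cv2.imwrite("pics/ov.png",np.hstack([draw("scene",s,290,220,66,90,6),draw("top",t,125,175,66,90,6)]))
E
```

```text
[0.6491936  0.40125883 0.19      ] [0.65303846 0.40651624 0.19      ]
x 0.050329277701178586 y 0.15392244741957858
```

View pics/ov.png

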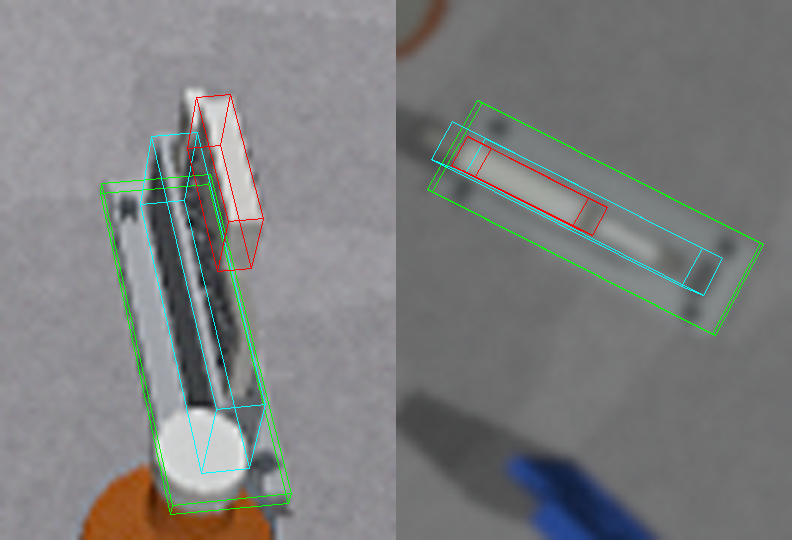

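>>> carry_out:
  targets:
    - [[-9, 0, 30], [0, 0, 0]]
    - [[0, 0, 45], [0, 0, 0]]
    - [[0, 0, 45], [0, 0, 0]]
    - [[0, 0, 45], [0, 0, 0]]
    - [[0, 0, 45], [0, 0, 0]]
    - [[0, 0, 45], [0, 0, 0]]
    - [[0, 0, 40], [0, 0, 0]]
    - [[0, 0, 22], [0, 6, 0]]
    - [[0, 0, 0], [0, 7, 0]]
    - [[0, 0, 0], [0, 7, 0]]
    - [[0, 0, 0], [0, 6.2, 0]]
    - [[0, 0, 0], [0, 0, 0]]
  jaw: 0.6

```text
time_s: 12.85
tool_pos: [0.5391, 0.2885, 0.2592]
tool_rot: [-90.0, -0.1, -26.2]
force: [0.3, -0.4, -0.1]
grip_width: 0.0524
```

```bash
python3 - <<'E'
from st import *
to([.539,.2885,.165],[-90,0,-26.2])
E
```

```text
12.85 [0.5391 0.2885 0.2592] [-89.95  -0.1  -26.24] F [ 0.3 -0.4 -0.1] g 0.0524 q [-51.4  13.2  24.8  86.8  -5.5  81.1 -52.6]
shift [-0.2 94.2 -0.1] turn [-0.05 -0.04  0.1 ]
```

>>> carry_out:
  targets:
    - [[0, 30, 0], [0, 0, 0]]
    - [[0, 40, 0], [0, 0, 0]]
    - [[0, 24, 0], [0, 0, 0]]
    - [[0, 0, 0], [0, 0, 0]]
    - [[0, 0, 0], [0, 0, 0]]

```text
time_s: 13.35
tool_pos: [0.5394, 0.2885, 0.1658]
tool_rot: [-89.9, -0.1, -26.2]
force: [-0.1, -0.0, 0.5]
grip_width: 0.0522
```

```bash
python3 - <<'E'
from st import *
to([.539,.2885,.104],[-90,0,-26.2])
s=env.read_camera("scene");t=env.read_camera("top")
cv2.imwrite("pics/e1.png",np.hstack([crop(s,280,190,80,100,5),crop(t,110,160,80,100,5)]))
E
```

```text
13.35 [0.5394 0.2885 0.1658] [-89.94  -0.1  -26.16] F [-0.1 -0.   0.5] g 0.0522 q [-50.8  16.2  24.2  94.1  -6.9  71.1 -51.4]
shift [-0.5 61.8 -0.2] turn [-0.06  0.04  0.1 ]
```

View pics/e1.png

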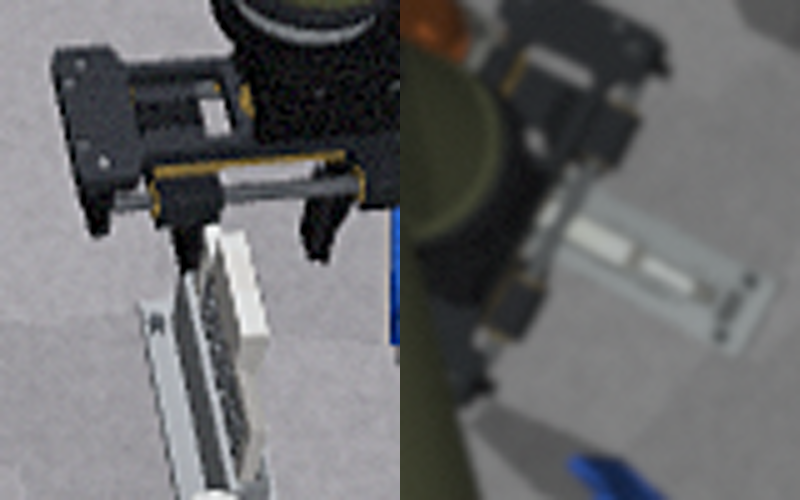

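```bash
python3 - <<'E'
from h import *
# blue top: scene (573,320)*.64 , top tab
k=[("scene",(574*.64,320*.64)),("top",(233*.64,395*.64)),("top",(150,254)),]
for z in (0.1,.13,.16): print(z,[np.round(atz(c,p,z)[:2],3) for c,p in k], np.round(atz("scene",(570*.64,322*.64),z)[:2],3))
E
```

```text
0.1 [array([0.344, 0.221]), array([0.415, 0.281]), array([0.412, 0.278])] [0.353 0.22 ]
0.13 [array([0.366, 0.237]), array([0.415, 0.273]), array([0.412, 0.27 ])] [0.374 0.237]
0.16 [array([0.388, 0.253]), array([0.415, 0.265]), array([0.412, 0.262])] [0.396 0.253]
```

>>> carry_out:
  targets:
    - [[-0.5, 20, 0], [0, 0, 0.1]]
    - [[0, 20, 0], [0, 0, 0]]
    - [[0, 15, 0], [0, 0, 0]]
    - [[0, 6, 0], [0, 0, 0]]
    - [[0, 0, 0], [0, 0, 0]]

```text
time_s: 13.95
tool_pos: [0.5388, 0.2887, 0.1041]
tool_rot: [-90.0, 0.0, -26.2]
force: [-0.3, 1.0, 0.4]
grip_width: 0.0519
```

```bash
python3 - <<'E'
from st import *
E
```

```text
13.95 [0.5388 0.2887 0.1041] [-8.998e+01  2.000e-02 -2.622e+01] F [-0.3  1.   0.4] g 0.0519 q [-50.2  19.2  23.6  97.9  -8.4  64.6 -50.3]
```

>>> carry_out:
  targets:
    - [[0, 0, 0], [0, 0, 0]]
    - [[0, 0, 0], [0, 0, 0]]
    - [[0, 0, 0], [0, 0, 0]]
    - [[0, 0, 0], [0, 0, 0]]
    - [[0, 0, 0], [0, 0, 0]]
    - [[0, 0, 0], [0, 0, 0]]
    - [[0, 0, 0], [0, 0, 0]]
    - [[0, 0, 0], [0, 0, 0]]
  jaw: 0
  squeeze: 45

```text
time_s: 14.75
tool_pos: [0.5388, 0.2887, 0.1043]
tool_rot: [-89.9, 0.0, -26.2]
force: [0.3, -1.0, 1.2]
grip_width: 0.014
```

```bash
python3 - <<'E'
from st import *
E
```

```text
14.75 [0.5388 0.2887 0.1043] [-89.95   0.   -26.22] F [ 0.3 -1.   1.2] g 0.014 q [-50.2  19.2  23.7  97.9  -8.4  64.6 -50.3]
```

>>> carry_out:
  targets:
    - [[0, -5, 0], [0, 0, 0]]
    - [[0, -10, 0], [0, 0, 0]]
    - [[0, -15, 0], [0, 0, 0]]
    - [[0, -15, 0], [0, 0, 0]]
    - [[0, -20, 0], [0, 0, 0]]
    - [[0, -20, 0], [0, 0, 0]]
    - [[0, -25, 0], [0, 0, 0]]
    - [[0, -30, 0], [0, 0, 0]]
    - [[0, -30, 0], [0, 0, 0]]
    - [[0, 0, 0], [0, 0, 0]]

```text
time_s: 15.75
tool_pos: [0.5412, 0.2895, 0.2809]
tool_rot: [-89.4, -0.3, -26.2]
force: [0.5, -0.5, 0.0]
grip_width: 0.0134
```

```bash
python3 - <<'E'
from st import *
s=env.read_camera("scene");t=env.read_camera("top")
cv2.imwrite("pics/e2.png",np.hstack([crop(s,270,150,90,110,4),crop(t,100,160,90,110,4)]))
E
```

```text
15.75 [0.5412 0.2895 0.2809] [-89.43  -0.28 -26.24] F [ 0.5 -0.5  0. ] g 0.0134 q [-51.3  12.7  24.9  84.9  -5.5  83.  -52.6]
```

View pics/e2.png

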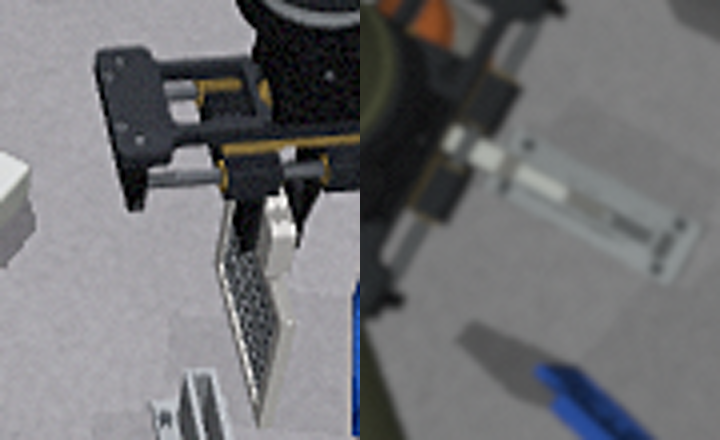

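```bash
python3 - <<'E'
from st import *
from ik import *
q=np.array(o['qpos'])
for z,az,th in ((.28,-50,0),(.28,-75,0),(.28,-75,20),(.28,-75,40),(.28,-75,58),(.24,-75,58),(.198,-75,58)):
    T=tip(np.radians(-75),np.radians(th)) if th else tip(np.radians(az),0)
    e,q=ik(np.array([.537,.0115,z]),T,q);print(z,az,th,np.round(e,3),np.round(q))
to([.537,.0115,.28],[-90,0,-26.2])
E
```

```text
15.85 [0.5393 0.2886 0.276 ] [-8.980e+01 -6.000e-02 -2.624e+01] F [-0.2 -0.  -1.9] g 0.0135 q [-51.3  12.8  24.9  85.3  -5.5  82.9 -52.6]
0.28 -50 0 [0. 0.] [-36.   3.  34.  96.  -2.  82. -52.]
0.28 -75 0 [0. 0.] [-35.   3.  33.  96.  -2.  82. -77.]
0.28 -75 20 [0. 0.] [-48.   2.  29. 100.  19.  80. -97.]
0.28 -75 40 [0. 0.] [ -55.    7.   24.  103.   35.   85. -114.]
0.28 -75 58 [0. 0.] [ -65.   17.   27.  104.   44.   89. -125.]
0.24 -75 58 [0. 0.] [ -63.   19.   25.  106.   44.   86. -127.]
0.198 -75 58 [0. 0.] [ -61.   23.   23.  107.   43.   83. -130.]
shift [ 120.5   -4.7 -249.6] turn [-0.2  -0.04  0.06]
```

>>> carry_out:
  targets:
    - [[6, -5, -12], [0, 0, 0]]
    - [[12, 0, -25], [0, 0, 0]]
    - [[12, 0, -25], [0, 0, 0]]
    - [[12, 0, -25], [0, 0, 0]]
    - [[12, 0, -25], [0, 0, 0]]
    - [[12, 0, -25], [0, 0, 0]]
    - [[12, 0, -25], [0, 0, 0]]
    - [[12, 0, -25], [0, 0, 0]]
    - [[12, 0, -25], [0, 0, 0]]
    - [[12, 0, -25], [0, 0, 0]]
    - [[6, 0, -13], [0, 0, 0]]
    - [[0, 0, 0], [0, 0, 0]]

```text
time_s: 17.05
tool_pos: [0.5353, 0.0081, 0.2787]
tool_rot: [-90.0, 0.0, -26.5]
force: [0.5, 0.0, -0.5]
grip_width: 0.0136
```

>>> carry_out:
  targets:
    - [[0, 0, 0], [0, 3, 0]]
    - [[0, 0, 0], [0, 6, 0]]
    - [[0, 0, 0], [0, 6, 0]]
    - [[0, 0, 0], [0, 6, 0]]
    - [[0, 0, 0], [0, 6, 0]]
    - [[0, 0, 0], [0, 6, 0]]
    - [[0, 0, 0], [0, 6, 0]]
    - [[0, 0, 0], [0, 6, 0]]
    - [[0, 0, 0], [0, 3.8, 0]]
    - [[0, 0, 0], [0, 0, 0]]
    - [[0, 0, 0], [0, 0, 0]]

```text
time_s: 18.15
tool_pos: [0.5358, 0.0126, 0.2787]
tool_rot: [-90.0, 0.1, -74.8]
force: [1.0, -0.6, -0.0]
grip_width: 0.0134
```

```bash
python3 - <<'E'
from st import *
to([.537,.0115,.28],[-90,0,-75])
E
```

```text
18.15 [0.5358 0.0126 0.2787] [-9.001e+01  7.000e-02 -7.483e+01] F [ 1.  -0.6 -0. ] g 0.0134 q [-39.    2.8  36.5  95.6  -1.7  82.2 -77.2]
shift [ 1.4 -1.3  0.9] turn [ 0.01  0.17 -0.07]
```

Now I tip in steps, −58° about tool z.

>>> carry_out:
  targets:
    - [[1, 0, 1], [0, 0, -3]]
    - [[0, 0, 0], [0, 0, -6]]
    - [[0, 0, 0], [0, 0, -6]]
    - [[0, 0, 0], [0, 0, -6]]
    - [[0, 0, 0], [0, 0, -6]]
    - [[0, 0, 0], [0, 0, 0]]

```text
time_s: 18.75
tool_pos: [0.536, 0.0156, 0.2769]
tool_rot: [-90.2, -26.9, -74.4]
force: [-0.5, 0.5, -2.4]
grip_width: 0.0134
```

```bash
python3 - <<'E'
from st import *
print(Ro.from_euler('xyz',o['tool_rot'],degrees=True).as_matrix().round(3))
E
```

```text
18.75 [0.536  0.0156 0.2769] [-90.23 -26.93 -74.37] F [-0.5  0.5 -2.4] g 0.0134 q [ -49.4    2.1   27.6  100.8   26.1   81.7 -101. ]
[[ 0.24   0.118  0.963]
 [-0.859 -0.437  0.268]
 [ 0.453 -0.892 -0.004]]
```

>>> carry_out:
  targets:
    - [[0, 0, 0], [0, 0, -5]]
    - [[0, 0, 0], [0, 0, -6]]
    - [[0, 0, 0], [0, 0, -6]]
    - [[0, 0, 0], [0, 0, -6]]
    - [[0, 0, 0], [0, 0, -5]]
    - [[0, 0, 0], [0, 0, -3]]
    - [[0, 0, 0], [0, 0, 0]]
    - [[0, 0, 0], [0, 0, 0]]

```text
time_s: 19.55
tool_pos: [0.5373, 0.0098, 0.279]
tool_rot: [-90.0, -57.8, -75.1]
force: [0.6, -0.9, -1.5]
grip_width: 0.014
```

```bash
cat > fin.py <<'E'
from st import *
R=Ro.from_euler('xyz',o['tool_rot'],degrees=True).as_matrix()
print("tilt",np.degrees(np.arccos(-R[2,1])).round(1))
m=o['tool_pos']+R[:,1]*.0488; tgt=np.array([.5476,-.0285,.17])
print("mesh",m.round(4),"tool shift to tgt",(1000*R.T@(tgt-m)).round(1))
E
python3 - <<'E'
from fin import *
s=env.read_camera("scene");t=env.read_camera("top")
cv2.imwrite("pics/e3.png",np.hstack([crop(s,205,90,90,130,4),crop(t,200,110,90,130,4)]))
E
```

```text
19.55 [0.5373 0.0098 0.279 ] [-90.01 -57.82 -75.11] F [ 0.6 -0.9 -1.5] g 0.014 q [ -57.5   12.    22.9  106.    48.5   89.3 -121.9]
tilt 57.8
mesh [ 0.5479 -0.0301  0.253 ] tool shift to tgt [-71.1  42.9   0.1]
```

View pics/e3.png

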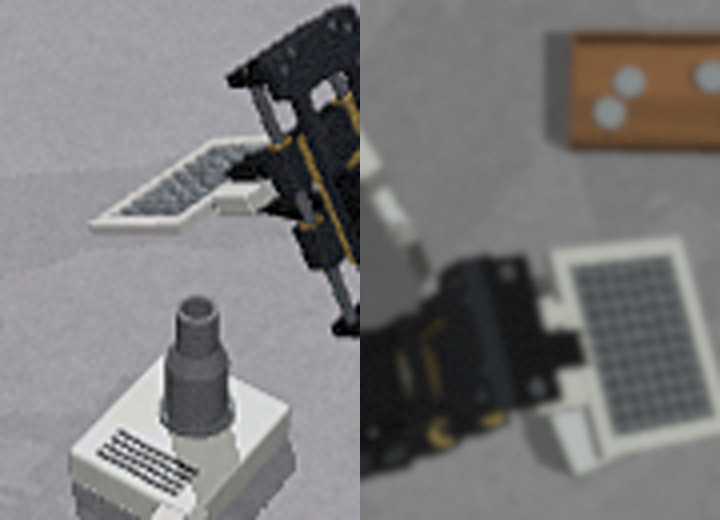

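```bash
python3 - <<'E'
from fin import *
print(proj("top",m),proj("scene",m),"meas top 270.1 195.4")
print("nozzle mouth pred scene",proj("scene",[.5476,-.0285,.14]))
E
```

```text
19.65 [0.5375 0.0096 0.2797] [-89.81 -57.82 -75.32] F [-0.9  0.4 -0.9] g 0.0139 q [ -57.4   12.    22.9  105.9   48.5   89.3 -121.9]
tilt 57.8
mesh [ 0.5481 -0.0303  0.2537] tool shift to tgt [-71.8  43.   -0.2]
[[269.53340894 194.70226325]] [[253.35931503 135.42257496]] meas top 270.1 195.4
nozzle mouth pred scene [[253.72517568 166.86938611]]
```

>>> carry_out:
  targets:
    - [[-5, 3, 0], [0, 0, 0]]
    - [[-10, 6, 0], [0, 0, 0]]
    - [[-10, 6, 0], [0, 0, 0]]
    - [[-10, 6, 0], [0, 0, 0]]
    - [[-10, 6, 0], [0, 0, 0]]
    - [[-10, 6, 0], [0, 0, 0]]
    - [[-6, 4, 0], [0, 0, 0]]
    - [[0, 0, 0], [0, 0, 0]]
    - [[0, 0, 0], [0, 0, 0]]

```text
time_s: 20.55
tool_pos: [0.5371, 0.0115, 0.2078]
tool_rot: [-89.9, -58.0, -75.1]
force: [0.1, 0.2, -1.3]
grip_width: 0.0139
```

```bash
python3 - <<'E'
from fin import *
s=env.read_camera("scene");t=env.read_camera("top")
cv2.imwrite("pics/e4.png",np.hstack([crop(s,205,90,90,130,4),crop(t,200,110,90,130,4)]))
E
```

```text
20.55 [0.5371 0.0115 0.2078] [-89.95 -57.99 -75.07] F [ 0.1  0.2 -1.3] g 0.0139 q [ -56.9   17.2   22.5  109.3   47.3   83.3 -127.5]
tilt 58.0
mesh [ 0.5478 -0.0285  0.1819] tool shift to tgt [-10.1   6.3  -0.2]
```

View pics/e4.png

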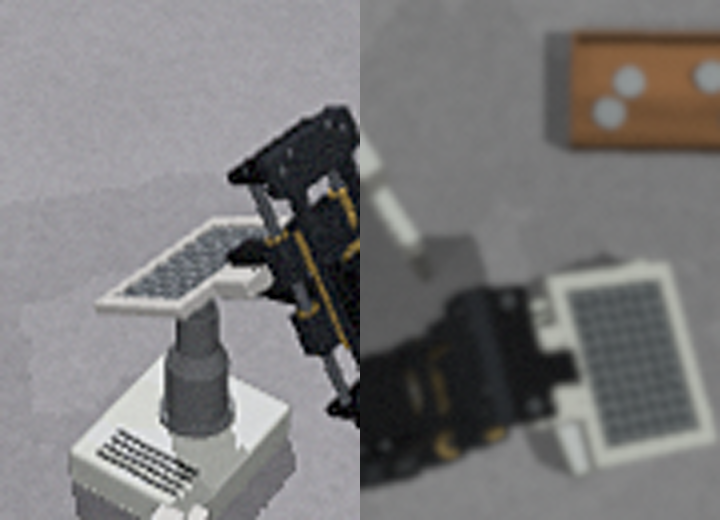

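The screen is centred over the nozzle and tilted 58°, its mesh centre about 42 mm above the mouth. I'll lower it another 12 mm and settle.

>>> carry_out:
  targets:
    - [[-5, 3, 0], [0, 0, 0]]
    - [[-5, 3, 0], [0, 0, 0]]
    - [[0, 0, 0], [0, 0, 0]]
    - [[0, 0, 0], [0, 0, 0]]
    - [[0, 0, 0], [0, 0, 0]]
    - [[0, 0, 0], [0, 0, 0]]

```text
time_s: 21.25
tool_pos: [0.537, 0.0118, 0.1961]
tool_rot: [-89.9, -58.0, -75.1]
force: [0.1, -0.9, -0.9]
grip_width: 0.0135
```

```bash
python3 - <<'E'
from fin import *
s=env.read_camera("scene");t=env.read_camera("top")
cv2.imwrite("pics/e5.png",np.hstack([crop(s,205,90,90,130,4),crop(t,200,110,90,130,4)]))
cv2.imwrite("pics/e5s.png",cv2.resize(s[:,:,::-1],(800,600)))
print("pred mesh top",proj("top",m),proj("scene",m))
E
```

```text
21.25 [0.537  0.0118 0.1961] [-89.92 -57.95 -75.09] F [ 0.1 -0.9 -0.9] g 0.0135 q [ -56.8   18.2   22.4  109.7   47.1   82.3 -128.4]
tilt 58.0
mesh [ 0.5477 -0.0282  0.1702] tool shift to tgt [-0.   0.3 -0.1]
pred mesh top [[266.83105335 200.09575461]] [[253.80704361 159.08895055]]
```

View pics/e5.png

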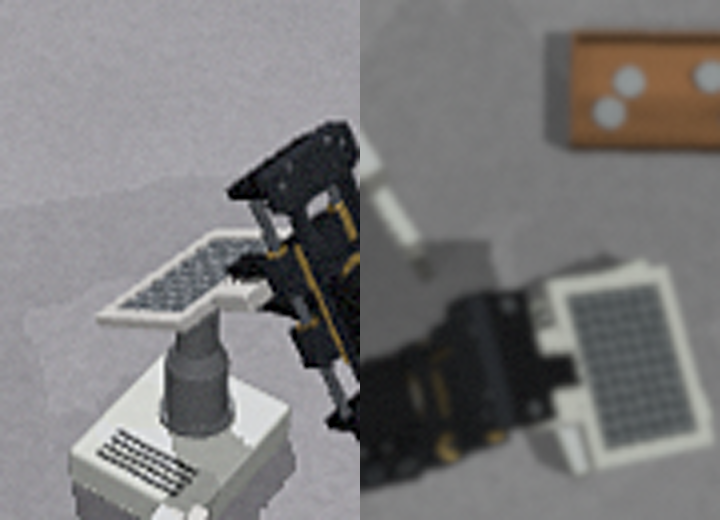

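View pics/e5s.png

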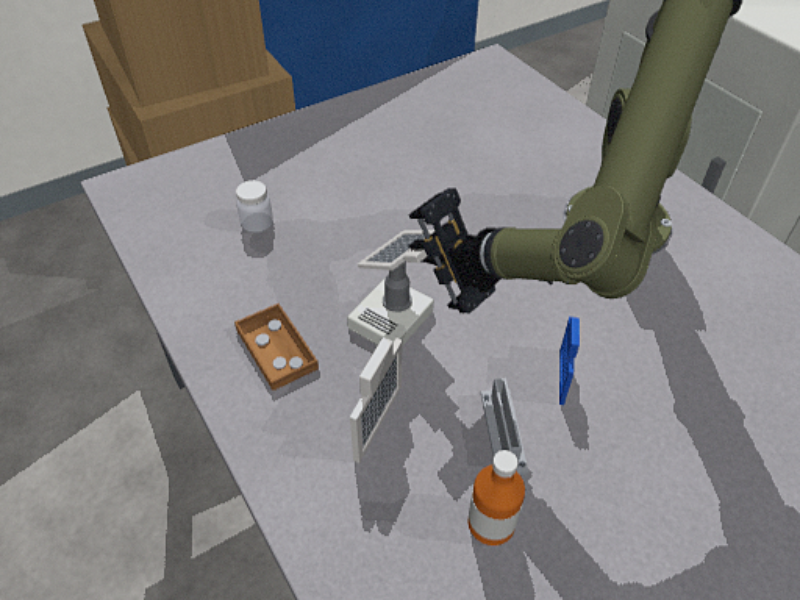

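Checks before handing in:
- The mesh centre is at top pixel about (268,201), against a predicted (267,200).
- The nozzle still stands home.
- The wrist force is about 1 N, so the screen isn't touching anything.
- The bottle, jar, tray and look-alikes show at their starting pixels.

```bash
python3 - <<'E'
from cell import env
print(env.sign_off())
E
```

```text
the job is handed in; nothing more can be done
None
```

I pushed the nozzle fully onto the spigot. Then I drew the small white screen out of the steel holder by its handle and handed in while still holding it tipped over the nozzle's mouth. It took about 21 s of the 70 s; no verdict was reported.

- **Nozzle:** it stands home on the collar. The gripper ended 40.0 mm higher than when the nozzle stood on the counter, the collar's height, with 16 N of resistance. The pictures show it still upright at the end.
- **Screen:** it is tilted 58° from upright, with the mesh centre about 30 mm above the mouth and less than 1 mm off its axis by the arm's pose. The closest edge of the mouth should have about 15 mm of clearance by geometry. The wrist force was about 1 N, so nothing but the gripper should be touching it.
- **Bystanders:** the bottle, jar, coin tray, blue screen and larger white screen look unmoved in the last picture.
- **Small disagreements:**
  - The top picture puts the mesh centre about 1 pixel (2–3 mm) from the computed point.
  - The gripper read 33 mm on the 30 mm neck, with no sign of slipping.
  - The arm model I fitted was up to about 2 cm off at the start pose, so I used it only to choose the tipping direction.

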